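Stand the leaning seed tins back up

TASK

On the potting bench two seed tins, one green and one yellow, have tipped back and lean against the wooden crate. Gently push each one at its top, away from the crate, until it stands upright on its base again about where it is; only push with the fingers, do not grip or lift the tins and do not knock them flat. Leave the two clay pots, the sprayer and the trowel where they are.

Things in the scene. Friction and masses are not known exactly. Their poses are not given: they have to be found in the camera images.
- green_tin: Green rigid seed tin, steel lid, 180 mm tall (z), 100 wide (y), 60 deep (x, towards the crate), 0.3 to 0.65 kg, loose. Origin: centre of its underside. At first it leans 32 degrees about its y, lid towards the crate, its crate-side broad face resting on the top edge of the crate's near wall; the top 80 mm of that face overhangs the crate's inside.
- yellow_tin: Yellow rigid seed tin, steel lid, 150 mm tall (z), 100 wide (y), 60 deep (x, towards the crate), 0.3 to 0.65 kg, loose. Origin: centre of its underside. At first it leans 32 degrees about its y, lid towards the crate, its crate-side broad face resting on the top edge of the crate's near wall; the top 50 mm of that face overhangs the crate's inside.
- green_tin_foot (a point): Middle of the green tin's lower crate-side edge (tin's x = +30 mm, z = 0), on which it rests on the bench at first and pivots. It balances there at about 18 degrees of lean; while it rises its robot-side lid edge passes up to 190 mm above the bench. Pushed slowly past balance, it swings down onto its base by itself and stays. Near the lid 1 to 2 N are enough.
- yellow_tin_foot (a point): Middle of the yellow tin's lower crate-side edge (tin's x = +30 mm, z = 0), on which it rests on the bench at first and pivots. It balances there at about 22 degrees of lean; while it rises its robot-side lid edge passes up to 162 mm above the bench. Pushed slowly past balance, it swings down onto its base by itself and stays. Near the lid 1 to 2 N are enough.
- crate: Low open slatted wooden crate, fixed to the bench, 220 mm deep (its x), 460 mm wide (its y), rim 85 mm above the bench, walls 14 mm thick, floor 10 mm thick. Origin: on the bench, at the middle of the near wall's outer face; x points into the crate, away from the tins, y along that wall. Empty inside but for the small pot by its far wall
- crate_pot: Small terracotta pot, 84 mm across and 74 mm high, standing on the crate's floor by its far wall, loose; leave alone. Origin: centre of its underside
- bench_pot: Terracotta pot, 84 mm across and 74 mm high, standing on the bench between the two tins, 10 mm or more from each, loose; leave alone. Origin: centre of its underside
- sprayer: Green hand sprayer with a red trigger head, 68 mm across and 140 mm high, upright on the bench beyond one end of the crate, loose; leave alone. Origin: centre of its underside
- trowel: Steel garden trowel with a wooden handle, 280 mm long, 62 mm wide, 27 mm high, lying on the bench beyond the other end of the crate, loose; leave alone. Origin: on the bench, at the root of the blade; x points to the blade's tip

How it is judged (in metres and radians):
At the end, for the whole second after the job is handed in: Both tins stand upright on their bases on the bench (within 5 degrees, underside within 6 mm of the bench), at rest, the foot edge of each within 50 mm of where it began; both pots, the sprayer and the trowel are within 30 mm of where they began (angle between each of green_tin, yellow_tin's own z axis and vertical below 0.08 rad and height (world z) of each of green_tin, yellow_tin below 0.006 m and distance of each of green_tin_foot, yellow_tin_foot from where it was at the start of the episode below 0.05 m and linear speed of each of green_tin, yellow_tin below 0.02 m/s and angular speed of each of green_tin, yellow_tin below 0.1 rad/s and distance of each of crate_pot, bench_pot, sprayer, trowel from where it was at the start of the episode below 0.03 m); the robot touches nothing.
It fails at once if a tin is lifted off the bench or knocked flat (height (world z) of any of green_tin, yellow_tin above 0.028 m).
It fails at once if a tin is shoved or gripped with more than 15 N (contact force between the fingers and green_tin above 15 N or contact force between the fingers and yellow_tin above 15 N).
It fails at once if a pot, the sprayer or the trowel is moved more than 30 mm (distance of any of crate_pot, bench_pot, sprayer, trowel from where it was at the start of the episode above 0.03 m).
It fails at once if a pot or the sprayer is tipped over (angle between any of crate_pot, bench_pot, sprayer's own z axis and vertical above 0.4 rad).
It also fails if it takes over 51 s, if anything falls off the work surface, if the arm or the gripper's body presses on something with over 40 N, if the wrist force passes 120 N, or if a joint passes its speed limit or range.

ROBOT

A 7-joint arm with a two-finger parallel gripper is mounted at the origin on the work surface. World frame = base frame: x ahead of the robot, y to its left, z up, the work surface at z = 0. Lengths are in m, angles in degrees, forces in N, time in s.
With the tool pointing down it reaches from about 0.35 to 0.9 m from the base axis. Payload 19.9 kg.
Tool frame: the origin (TCP) lies on the centre line of the jaws, within the pads' length; the fingertips stand 25 mm ahead of it and the grasp point (between the pads) lies 6 mm ahead of it; z points along the fingers, y is the line along which they close (so a half turn about z gives the same grasp; the last joint's range is limited). The gripper opens to 85 mm and grips with 20 to 120 N. Pads are 22 mm wide; open, the fingers measure 114 mm over their backs; the gripper's body (76 mm by 85 mm) begins 54 mm behind the grasp point. The pads swing forward as they close: fully open they stand 13 mm farther back than shut.
Start: joints at [-66.148, 23.915, -0.59, 92.452, 0.269, 63.638, -3.037], TCP at [0.276, 0.561, 0.226] pointing down, gripper open.
Joint ranges: [-161.28, 161.28], [-22.2, 115.67], [-73.04, 71.86], [3.21, 147.25], [-68.34, 248.33], [10.77, 114.83], [-161.83, 161.83]. Speed limits (degrees/s): [108.29, 108.29, 136.94, 136.94, 172.46, 172.46, 172.46].

INTERFACE

Orientations are given as a 3x3 rotation matrix whose columns are the frame's x, y, z axes.
In Python, from bench import robot, effector, telemetry, cams gives the robot as it stands. Calls block until the motion is done:
- robot.movep(position, orientation): joint-space move of the TCP to a pose.
- robot.move_l(position, attitude=None, velocity=0.15, max_force=None): straight line of the TCP; attitude=None keeps the orientation; velocity is the mean speed in m/s. With max_force (N) it stops when the force on the tool has changed by that much, and returns True; else False.
- robot.movej(angles): joint-space move.
- effector.move_gripper(opening, grasp_force=None): finger opening in m; grasp_force is the grip in N (None keeps the last); returns when the fingers have stopped.
- robot.pause(seconds).
- robot.ik(position, orientation): joint angles nearest the present ones, or None.
- telemetry.get_state(): the state.
- cams.camera(name): name is "scene" or "top" or "wrist"; returns a dict with "frame" (384x512x3 uint8, red, green, blue), "range_z" (384x512 float32, m along the optical axis (not along the pixel's ray), 0 where there is no reading), "fx", "fy", "cx", "cy" (pixels), "R" (3x3) and "t" (3): a world point X has camera coordinates R X + t. Camera axes: x right, y down, z forward; pixel columns grow to the right and rows downward; lengths in m; the calibration is good to about 2 mm. The wrist camera is an equidistant fisheye: a pixel r from the principal point sees the ray r / f radians off the axis. A picture is of the moment at which its call begins.
A pose or a line that the arm cannot do raises robot.Unreachable and nothing moves.
- robot.finish_job(): hands the job in; it is judged then, once.
The state is a dict: "time_s": time; "joint_positions": joint angles; "qd": joint speeds; "joint_efforts": joint torques, N m; "tcp_pos": TCP position; "eef_rot": TCP orientation; "ft_force": force on the tool from outside, world axes, zero at the start; "moment": the same for the moment, N m; "width": finger opening in m; "grasp_force": force on a finger pad.
Only numpy, scipy, OpenCV 4.12 (cv2) and the standard library are available. Lean on these libraries where they do the work, as an engineer would, in place of code of your own. Each camera call takes 0.05 s, during which the arm holds its last target. There are 200 camera calls.

## Working session

There is one attempt and no reset: what is moved stays moved. The work goes in short steps, each a Python script; the robot and the scene stay as the last script left them, time stands still between calls to the robot, and variables do not carry over. Pictures are saved under pics/ and viewed, at most 10 in all, crops included, and the job is handed in when it is done.

```bash
ls; mkdir -p pics
python3 - <<'E'
from bench import robot,effector,telemetry,cams
import cv2,numpy as np,pickle
d={n:cams.camera(n) for n in("scene","top")}
pickle.dump(d,open('d0.pkl','wb'))
im=np.hstack([d[n]["frame"] for n in d])[:,:,::-1]
cv2.imwrite('pics/a.png',cv2.resize(d["scene"]["frame"][:,:,::-1],(768,576)));cv2.imwrite('pics/b.png',cv2.resize(d["top"]["frame"][:,:,::-1],(768,576)))
for n in d: print(n,d[n]["R"].round(3),d[n]["t"],d[n]["fx"])
print(telemetry.get_state())
E
```

```text
pics
scene [[-0.871  0.491 -0.005]
 [ 0.467  0.825 -0.317]
 [-0.152 -0.279 -0.948]] [ 0.52769728 -0.29265026  1.13941788] 467.7386604158918
top [[-0.009 -1.    -0.02 ]
 [-0.996  0.01  -0.089]
 [ 0.089  0.019 -0.996]] [0.02526967 0.60311483 0.98237877] 433.0789289877937
{'time_s': 0.1, 'joint_positions': array([-66.14919034,  23.94485389,  -0.58989969,  92.48105271,
         0.2725052 ,  63.63866227,  -3.03692903]), 'qd': array([-0.0243918 , -0.03401115, -0.02568667, -0.01012817,  0.03236815,
       -0.05231714,  0.04707503]), 'joint_efforts': array([ 2.34525935e-03, -8.65821362e+01,  6.80553485e-01, -4.35639846e+01,
        1.91767205e-02,  5.00997048e-03, -1.59419238e-05]), 'tcp_pos': array([0.27610922, 0.56035574, 0.22582783]), 'eef_rot': array([[-8.97047644e-01,  4.41933700e-01, -3.60165882e-04],
       [ 4.41933825e-01,  8.97047045e-01, -1.04559681e-03],
       [-1.38998728e-04, -1.09711964e-03, -9.99999389e-01]]), 'ft_force': array([-0.65032776,  0.50373014,  0.68974705]), 'moment': array([ 0.03033743, -0.01209686, -0.03929405]), 'grasp_force': 0.0, 'width': 0.08560695843430269}
```

View pics/a.png

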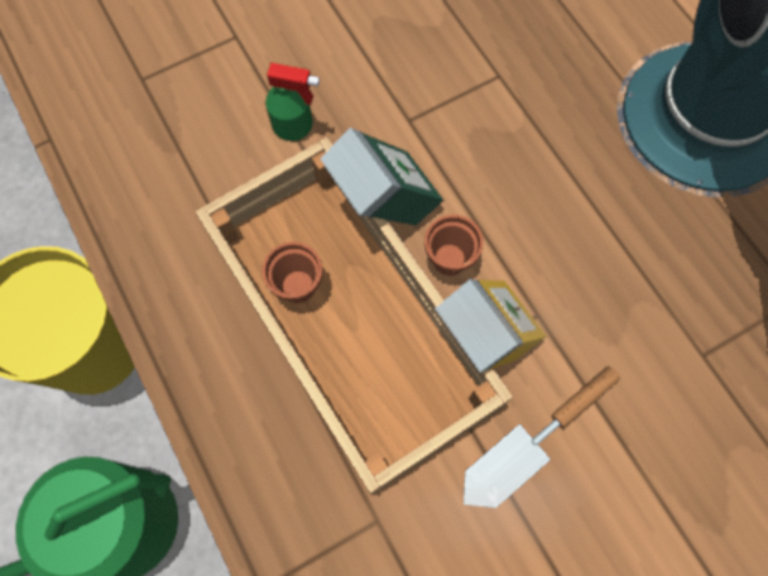

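View pics/b.png

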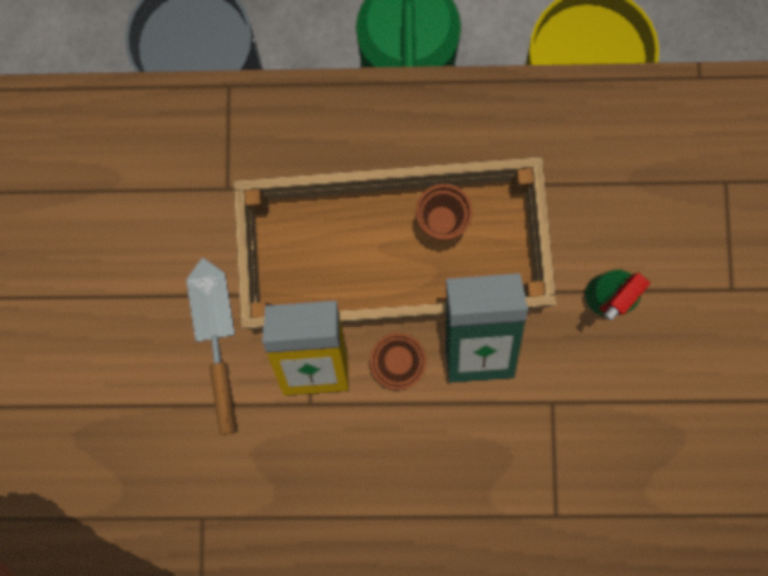

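The scene view (768-wide picture) shows the green tin's lid at about (365,172), the yellow tin's at (478,325), and the pots at (294,270) and (453,243). The top view shows the lids at (486,298) and (302,325), with the near rim running from about (245,322) to (550,300). I'll measure the lid corners and the rim next.

```bash
cat > h.py <<'E'
import numpy as np,cv2
def cloud(c):
    h,w=c["range_z"].shape;v,u=np.mgrid[:h,:w];z=c["range_z"]
    P=np.dstack([(u-c["cx"])/c["fx"]*z,(v-c["cy"])/c["fy"]*z,z])
    return (P-c["t"])@c["R"]
def ray(c,u,v,h):
    d=np.array([(u-c["cx"])/c["fx"],(v-c["cy"])/c["fy"],1])@c["R"];o=-c["R"].T@c["t"]
    return o+d*(h-o[2])/d[2]
E
python3 - <<'E'
import pickle;from h import *
from bench import robot
d=pickle.load(open('d0.pkl','rb'));s=2/3
c=d["top"];a=ray(c,262*s,323*s,.085);b=ray(c,545*s,301*s,.085)
print("near rim outer edge ends",a,b)
y=(a-b)[:2];y/=np.linalg.norm(y);x=np.array([y[1],-y[0]]);print("crate x",x,"y",y)
for n,boxes in {"top":{"g":(440,270,530,325),"y":(260,298,345,352)},"scene":{"g":(315,125,405,220),"y":(432,275,525,372)}}.items():
    c=d[n];P=cloud(c);hsv=cv2.cvtColor(c["frame"],cv2.COLOR_RGB2HSV)
    for k,bx in boxes.items():
        u0,v0,u1,v1=[int(q*s) for q in bx];m=np.zeros(hsv.shape[:2],bool)
        m[v0:v1,u0:u1]=(hsv[v0:v1,u0:u1,1]<70)&(hsv[v0:v1,u0:u1,2]>80)
        m&=P[...,2]>.085
        N,l,st,_=cv2.connectedComponentsWithStats(m.astype(np.uint8));m=l==1+st[1:,4].argmax()
        Q=P[m];L=np.c_[Q[:,:2]@x,Q[:,:2]@y,Q[:,2]]
        nrm=np.linalg.svd(Q-Q.mean(0),full_matrices=False)[2][2]
        print(n,k,m.sum(),"mean",Q.mean(0).round(3),"tilt",np.degrees(np.arccos(abs(nrm[2]))).round(1),"local min/max",np.percentile(L,[1,99],axis=0).round(3).tolist(),"nrm.y",(nrm[:2]@y).round(3), "rim x",(a[:2]@x).round(3))
E
```

```text
near rim outer edge ends [0.55245938 0.20674497 0.085     ] [ 0.58057584 -0.20655304  0.085     ]
crate x [0.99769399 0.06787263] y [-0.06787263  0.99769399]
top g 1577 mean [ 0.578 -0.11   0.174] tilt 82.0 local min/max [[0.539, -0.198, 0.154], [0.602, -0.1, 0.187]] nrm.y 0.053 rim x 0.565
top y 1506 mean [0.546 0.14  0.149] tilt 84.2 local min/max [[0.523, 0.054, 0.128], [0.587, 0.153, 0.161]] nrm.y -0.04 rim x 0.565
scene g 1684 mean [ 0.581 -0.103  0.171] tilt 77.6 local min/max [[0.535, -0.197, 0.147], [0.602, -0.097, 0.184]] nrm.y -0.054 rim x 0.565
scene y 1874 mean [0.55  0.146 0.146] tilt 76.2 local min/max [[0.523, 0.056, 0.12], [0.586, 0.156, 0.159]] nrm.y -0.022 rim x 0.565
```

```bash
cat >> h.py <<'E'
X=np.array([.99769,.06787,0]);Y=np.array([-.06787,.99769,0]);Z=np.array([0,0,1.])
R=np.c_[-X,Y,-Z]
def W(lx,ly,z): return lx*X+ly*Y+z*Z
E
python3 - <<'E'
from bench import robot,effector,telemetry,cams
from h import *
w=cams.camera("wrist");s=telemetry.get_state()
print("wristcam in tool frame",s["eef_rot"].T@(-w["R"].T@w["t"]-s["tcp_pos"]))
for p in(W(.62,.104,.28),W(.62,.104,.135),W(.56,.104,.135),W(.634,-.148,.28),W(.634,-.148,.16),W(.56,-.148,.16)): print(p.round(3),robot.ik(p,R))
effector.move_gripper(0.0)
robot.movep(W(.62,.104,.28),R)
robot.move_l(W(.62,.104,.135),velocity=.08,max_force=8)
s=telemetry.get_state();print(s["time_s"],s["tcp_pos"],s["ft_force"],s["width"])
cv2.imwrite('pics/c.png',cams.camera("scene")["frame"][:,:,::-1])
E
```

```text
wristcam in tool frame [ 0.07456716 -0.0006004  -0.14739967]
[0.612 0.146 0.28 ] [-24.01080848  22.02974348  10.44350639  88.59839354  -4.15581893
  69.7516838   81.0174091 ]
[0.612 0.146 0.135] [-21.70979972  29.84398908   7.3996955   96.67279575  -4.55679477
  53.77612293  81.30556931]
[0.552 0.142 0.135] [-23.82954479  24.39569367   7.94710284 105.45704804  -4.24835287
  50.43201304  80.01668833]
[ 0.643 -0.105  0.28 ] [-13.37421679  26.21841528  28.23906727  85.58218866 -12.74163421
  71.40044419 110.36819922]
[ 0.643 -0.105  0.16 ] [ -9.51977657  31.78760214  22.54860586  92.54940294 -13.71769115
  58.41048568 111.09804198]
[ 0.569 -0.11   0.16 ] [-14.24706318  25.53742746  28.43618683 103.54032291 -14.59323133
  54.56303538 114.26951249]
4.8083 [0.61171226 0.14587814 0.13538856] [-0.05903003  0.04055051 -0.37941073] 0.0002126776465369898
```

View pics/c.png

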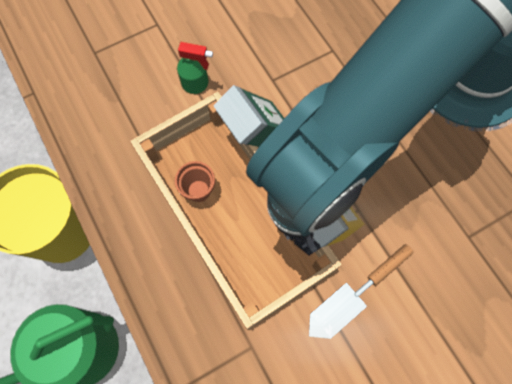

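The gripper is inside the crate, behind the yellow lid at about (325,235), and touches nothing. Now I'll push slowly.

Run:
```python
from bench import robot,effector,telemetry,cams
from h import *
for lx in(.60,.59,.58,.572,.566,.56):
    hit=robot.move_l(W(lx,.104,.135),velocity=.025,max_force=8)
    s=telemetry.get_state();print(lx,hit,s["time_s"],s["tcp_pos"].round(4),(s["ft_force"]@X).round(2),s["ft_force"].round(2))
    if hit: break
robot.pause(.5)
s=telemetry.get_state();print(s["ft_force"].round(2))
c=cams.camera("top");cv2.imwrite('pics/d.png',c["frame"][:,:,::-1])
```

```text
0.6 False 5.8083 [0.5917 0.1445 0.135 ] 0.1 [ 0.13 -0.52 -0.87]
0.59 False 6.3583 [0.5816 0.1438 0.1351] 0.55 [ 0.55  0.07 -0.22]
0.58 False 6.9083 [0.5716 0.1432 0.1351] -0.42 [-0.4  -0.33  0.13]
0.572 False 7.375 [0.5637 0.1426 0.1352] 1.02 [ 1.05 -0.31  0.52]
0.566 True 7.5917 [0.562  0.1425 0.1357] 2.12 [2.12 0.05 4.31]
[3.57 1.35 5.96]
```

View pics/d.png

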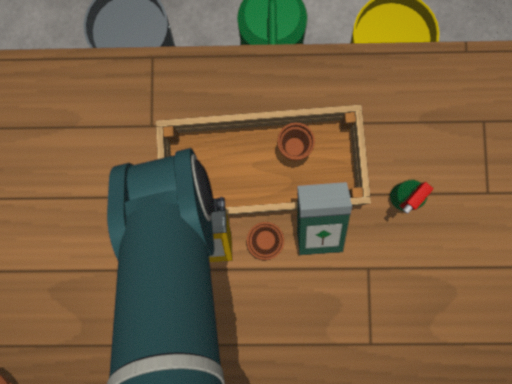

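The top view shows the green tin at (322,218) and both pots unmoved, but the arm hides the yellow tin. The 6 N upward force suggests the lid is touching the underside of the gripper, so I'll check with the wrist camera.

Run:
```python
from bench import robot,effector,telemetry,cams
from h import *
cv2.imwrite('pics/e.png',cams.camera("wrist")["frame"][:,:,::-1])
robot.move_l(W(.570,.104,.148),velocity=.03)
s=telemetry.get_state();print(s["time_s"],s["tcp_pos"].round(4),s["ft_force"].round(2))
```

```text
8.775 [0.5615 0.1425 0.148 ] [-0.23  1.71 -0.31]
```

View pics/e.png

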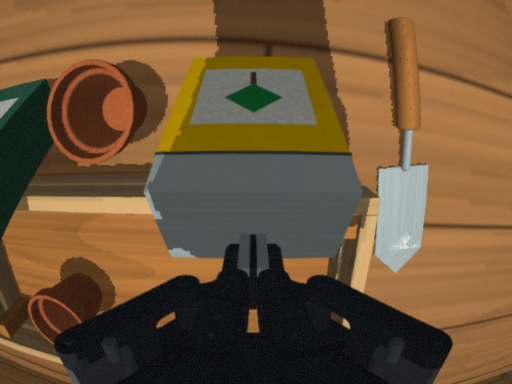

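The wrist view shows the yellow tin still leaning, with its lid edge at the fingers near (255,250). Raising the tool cleared the upward force. I'll keep pushing.

Run:
```python
from bench import robot,effector,telemetry,cams
from h import *
for lx in(.566,.562,.558,.554,.55,.546,.542):
    hit=robot.move_l(W(lx,.104,.150),velocity=.02,max_force=6)
    s=telemetry.get_state();print(lx,hit,s["time_s"],s["tcp_pos"].round(4),s["ft_force"].round(2))
    if hit: break
cv2.imwrite('pics/f.png',cams.camera("wrist")["frame"][:,:,::-1])
```

```text
0.566 False 9.15 [0.5576 0.1422 0.1501] [-0.36 -1.16  0.29]
0.562 False 9.5 [0.5536 0.1419 0.15  ] [0.06 1.45 0.26]
0.558 False 9.85 [0.5496 0.1417 0.15  ] [ 0.42 -0.01 -1.62]
0.554 False 10.2 [0.5456 0.1414 0.15  ] [-0.51 -0.6  -0.97]
0.55 False 10.55 [0.5416 0.1411 0.15  ] [-0.34 -1.34 -0.53]
0.546 True 10.825 [0.5379 0.1409 0.1503] [ 1.39 -0.08  4.12]
```

View pics/f.png

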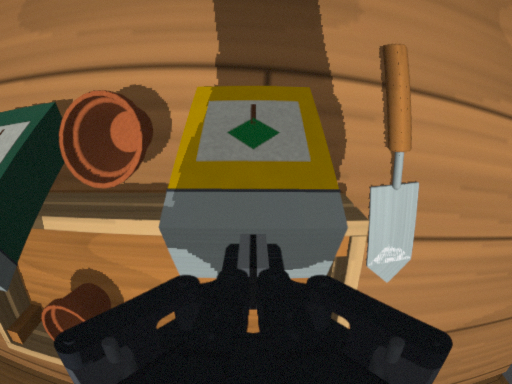

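The tin still leans. The fingertip at (253,238) appears over the lid, and the far lid edge is at row 275, so the tips may be riding on top of the lid. I'll measure this with the wrist depth image.

```bash
cat >> h.py <<'E'
def fcloud(c):
    h,w=c["range_z"].shape;v,u=np.mgrid[:h,:w];a=(u-c["cx"])/c["fx"];b=(v-c["cy"])/c["fy"];r=np.hypot(a,b)+1e-9
    z=c["range_z"];k=np.tan(r)/r
    return (np.dstack([a*k*z,b*k*z,z])-c["t"])@c["R"]
def loc(P): return np.dstack([P@X,P@Y,P[...,2]])
E
python3 - <<'E'
from bench import robot,effector,telemetry,cams
from h import *
c=cams.camera("wrist");L=loc(fcloud(c))
s=telemetry.get_state();t=s["tcp_pos"];print("tcp local",t@X,t@Y,t[2], s["ft_force"].round(2))
for n,u,vs in(("col210",210,range(180,300,8)),("finger253",240,range(225,330,8)),("f262",264,range(225,330,8))):
    print(n);[print(v,L[v,u].round(3)) for v in vs]
E
```

```text
tcp local 0.546343696597831 0.1040476170278338 0.15026546018534795 [1.91 0.28 5.65]
col210
180 [0.515 0.078 0.131]
188 [0.519 0.078 0.135]
196 [0.522 0.079 0.141]
204 [0.524 0.08  0.146]
212 [0.527 0.08  0.15 ]
220 [0.53  0.081 0.155]
228 [0.533 0.081 0.159]
236 [0.539 0.08  0.155]
244 [0.546 0.079 0.151]
252 [0.554 0.078 0.146]
260 [0.563 0.077 0.14 ]
268 [0.571 0.076 0.136]
276 [0.582 0.074 0.13 ]
284 [0.54  0.086 0.199]
292 [0.54  0.086 0.204]
finger253
225 [0.532 0.096 0.158]
233 [0.536 0.096 0.158]
241 [0.536 0.097 0.167]
249 [0.535 0.097 0.177]
257 [0.535 0.097 0.184]
265 [0.536 0.097 0.189]
273 [0.535 0.098 0.198]
281 [0.535 0.098 0.204]
289 [0.535 0.098 0.209]
297 [0.535 0.098 0.214]
305 [0.532 0.099 0.222]
313 [0.534 0.099 0.223]
321 [0.538 0.099 0.223]
329 [0.541 0.099 0.224]
f262
225 [0.532 0.109 0.157]
233 [0.537 0.109 0.156]
241 [0.536 0.108 0.167]
249 [0.535 0.108 0.177]
257 [0.535 0.108 0.184]
265 [0.536 0.108 0.191]
273 [0.535 0.107 0.199]
281 [0.535 0.107 0.204]
289 [0.535 0.107 0.209]
297 [0.535 0.107 0.213]
305 [0.535 0.107 0.219]
313 [0.538 0.107 0.219]
321 [0.539 0.107 0.222]
329 [0.543 0.107 0.221]
```

The lid plane matches the model: the top edge is at local x of about 0.584 and z 0.13. The fingertips are resting on the lid with the tip at z ≈ TCP + 5 mm, so the tips are shorter than I assumed. I'll lift, back off and measure the tip in free air.

Run:
```python
from bench import robot,effector,telemetry,cams
from h import *
robot.move_l(W(.546,.104,.19),velocity=.1)
robot.move_l(W(.625,.104,.19),velocity=.1)
c=cams.camera("wrist");L=loc(fcloud(c))
s=telemetry.get_state();t=s["tcp_pos"];print(s["time_s"],"tcp local",t@X,t@Y,t[2], s["ft_force"].round(2),s["width"])
for v in range(170,300,6): print(v,L[v,240].round(3),L[v,252].round(3))
print([ (k,type(v)) for k,v in s.items()][:0])
cv2.imwrite('pics/g.png',c["frame"][:,:,::-1])
```

```text
12.4667 tcp local 0.6245674548781541 0.10405639165593097 0.19003406589128935 [-0.24  0.37 -0.02] -0.00011803569866261905
170 [0.624 0.088 0.009] [0.624 0.102 0.01 ]
176 [0.63  0.088 0.01 ] [0.631 0.102 0.009]
182 [0.637 0.088 0.01 ] [0.638 0.102 0.009]
188 [0.644 0.088 0.011] [0.645 0.102 0.01 ]
194 [0.652 0.088 0.01 ] [0.652 0.102 0.009]
200 [0.659 0.088 0.01 ] [0.659 0.102 0.01 ]
206 [0.667 0.088 0.009] [0.667 0.102 0.01 ]
212 [0.674 0.088 0.009] [0.675 0.102 0.009]
218 [0.681 0.088 0.011] [0.682 0.102 0.01 ]
224 [0.689 0.087 0.01 ] [0.69  0.102 0.009]
230 [0.697 0.087 0.01 ] [0.697 0.102 0.011]
236 [0.615 0.096 0.201] [0.614 0.102 0.201]
242 [0.615 0.097 0.207] [0.614 0.102 0.208]
248 [0.614 0.097 0.214] [0.614 0.103 0.214]
254 [0.614 0.097 0.221] [0.614 0.103 0.22 ]
260 [0.614 0.097 0.225] [0.615 0.103 0.225]
266 [0.614 0.098 0.231] [0.614 0.103 0.231]
272 [0.613 0.098 0.237] [0.616 0.103 0.232]
278 [0.614 0.098 0.24 ] [0.619 0.103 0.232]
284 [0.614 0.098 0.244] [0.622 0.103 0.232]
290 [0.613 0.098 0.25 ] [0.625 0.103 0.233]
296 [0.613 0.098 0.253] [0.629 0.103 0.232]
[]
```

View pics/g.png

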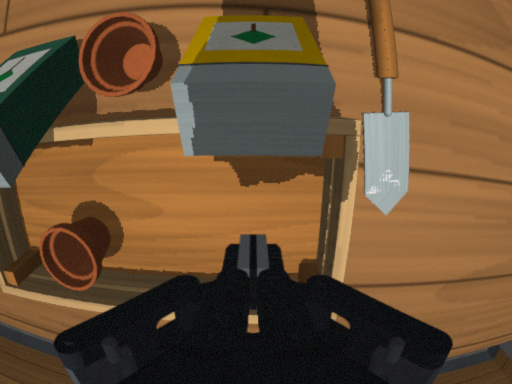

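The fingertip's lower end is at z ≈ 0.199 with the TCP at 0.190, so the reported TCP lies 3–9 mm past the tips. The lid is clear of the fingers, ending at row 155. I'll descend lower and push again.

```bash
cat > push.py <<'E'
import sys
from bench import robot,effector,telemetry,cams
from h import *
ly,z,l0,steps,pic=float(sys.argv[1]),float(sys.argv[2]),float(sys.argv[3]),eval(sys.argv[4]),sys.argv[5]
if l0: 
    print("down hit",robot.move_l(W(l0,ly,z),velocity=.08,max_force=8))
for lx in steps:
    hit=robot.move_l(W(lx,ly,z),velocity=.03,max_force=6)
    s=telemetry.get_state();print(lx,hit,s["time_s"],s["tcp_pos"].round(4),s["ft_force"].round(2))
    if hit: break
c=cams.camera("wrist");L=loc(fcloud(c))
for v in range(120,300,12): print(v,L[v,210].round(3),L[v,300].round(3))
cv2.imwrite(pic,c["frame"][:,:,::-1])
E
python3 push.py .104 .104 .625 '(.605,.595,.585,.575,.568)' pics/h.png
```

```text
down hit False
0.605 False 14.5083 [0.5967 0.1448 0.104 ] [-0.79  0.   -0.42]
0.595 False 14.9917 [0.5865 0.1442 0.1041] [ 0.24 -0.23 -0.4 ]
0.585 False 15.475 [0.5765 0.1435 0.1041] [ 0.62  0.75 -0.17]
0.575 False 15.9583 [0.5666 0.1428 0.1041] [0.69 0.14 0.27]
0.568 False 16.3417 [0.5595 0.1424 0.1041] [0.07 0.9  1.3 ]
120 [0.506 0.067 0.001] [ 0.506  0.143 -0.001]
132 [ 0.516  0.066 -0.001] [0.516 0.143 0.001]
144 [ 0.527  0.066 -0.001] [ 0.527  0.143 -0.   ]
156 [0.537 0.066 0.001] [0.537 0.144 0.   ]
168 [0.548 0.066 0.001] [ 0.548  0.144 -0.002]
180 [ 0.559  0.065 -0.001] [0.559 0.144 0.   ]
192 [0.559 0.07  0.033] [0.56  0.14  0.032]
204 [0.493 0.103 0.251] [0.56  0.135 0.06 ]
216 [0.56  0.077 0.082] [0.56  0.132 0.083]
228 [0.567 0.076 0.084] [0.567 0.132 0.085]
240 [0.612 0.064 0.01 ] [0.612 0.146 0.01 ]
252 [0.625 0.063 0.009] [0.625 0.147 0.009]
264 [0.638 0.062 0.01 ] [0.638 0.147 0.01 ]
276 [0.651 0.061 0.01 ] [0.652 0.149 0.01 ]
288 [0.562 0.086 0.155] [0.561 0.121 0.156]
```

The bench is now visible where the yellow tin was overhanging. I'll lift straight up, move over to green, and check yellow on the way.

Run:
```python
from bench import robot,effector,telemetry,cams
from h import *
robot.move_l(W(.60,.104,.115),velocity=.1)
robot.move_l(W(.635,.104,.26),velocity=.12)
robot.movep(W(.632,-.148,.26),R)
c=cams.camera("top");np.save('t.npy',loc(cloud(c)));P=loc(cloud(c))
hs=cv2.cvtColor(c["frame"],cv2.COLOR_RGB2HSV)
print(telemetry.get_state()["time_s"])
q=P[(P[...,2]>.12)&(P[...,2]<.19)&(P[...,1]>.03)&(P[...,1]<.18)&(P[...,0]>.4)&(P[...,0]<.62)]
print(len(q),np.percentile(q,[2,50,98],axis=0).round(3) if len(q) else 0)
cv2.imwrite('pics/i.png',c["frame"][:,:,::-1])
```

```text
19.3167
1530 [[0.449 0.054 0.132]
 [0.478 0.102 0.152]
 [0.507 0.152 0.155]]
```

View pics/i.png

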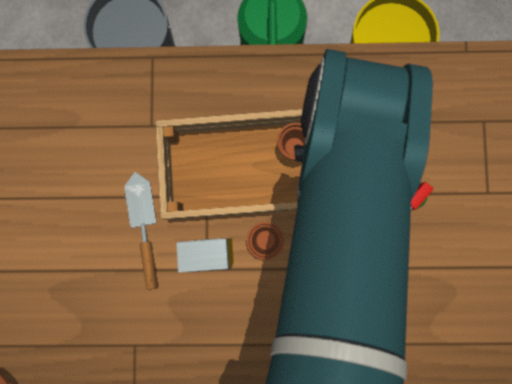

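The yellow tin now stands upright: its lid is at (205,255), z 0.152, and its crate-side face is at local x ≈ 0.507. Now the green one.

```bash
python3 push.py -.148 .127 .632 '(.615,.60,.59,.58,.572,.565)' pics/j.png
```

```text
down hit False
0.615 False 21.8417 [ 0.6237 -0.1059  0.1271] [-0.07  0.53  1.06]
0.6 False 22.4917 [ 0.6087 -0.1069  0.1271] [ 0.14 -0.56  0.02]
0.59 False 22.975 [ 0.5986 -0.1076  0.1271] [ 0.67  0.11 -0.29]
0.58 False 23.4583 [ 0.5887 -0.1083  0.1271] [-0.48 -0.24 -0.5 ]
0.572 True 23.7833 [ 0.5806 -0.1089  0.1272] [2.07 1.01 4.31]
120 [ 0.502 -0.163  0.18 ] [ 0.502 -0.134  0.18 ]
132 [ 0.505 -0.161  0.19 ] [ 0.505 -0.136  0.189]
144 [ 0.509 -0.162  0.188] [ 0.508 -0.135  0.189]
156 [ 0.512 -0.162  0.186] [ 0.512 -0.135  0.187]
168 [ 0.516 -0.162  0.186] [ 0.516 -0.135  0.187]
180 [ 0.521 -0.163  0.183] [ 0.52  -0.134  0.184]
192 [ 0.525 -0.163  0.183] [ 0.525 -0.134  0.184]
204 [ 0.53  -0.164  0.181] [ 0.53  -0.133  0.181]
216 [ 0.535 -0.164  0.179] [ 0.535 -0.133  0.179]
228 [ 0.54  -0.165  0.177] [ 0.54  -0.132  0.177]
240 [ 0.546 -0.165  0.176] [ 0.546 -0.132  0.176]
252 [ 0.552 -0.166  0.173] [ 0.552 -0.131  0.174]
264 [ 0.559 -0.167  0.171] [ 0.559 -0.13   0.171]
276 [ 0.671 -0.195  0.01 ] [ 0.671 -0.099  0.01 ]
288 [ 0.566 -0.166  0.178] [ 0.566 -0.13   0.178]
```

The green tin has come up to about 19°, just short of balance, and its lid has met the knuckles. I'll raise the tool 12 mm along the edge and go on.

```bash
python3 - <<'E'
from bench import robot,telemetry
from h import *
t=telemetry.get_state()["tcp_pos"]
robot.move_l(W(t@X,-.148,.139),velocity=.03)
print(telemetry.get_state()["ft_force"].round(2))
E
python3 push.py -.148 .139 0 '(.568,.562,.557)' pics/k.png
```

```text
[-0.49  0.07  0.43]
0.568 False 24.6833 [ 0.5765 -0.1091  0.1389] [ 0.15 -0.11 -0.11]
0.562 False 25.0333 [ 0.5706 -0.1096  0.1391] [-0.57  0.35  0.21]
0.557 False 25.35 [ 0.5657 -0.1099  0.1391] [ 0.2   0.61 -0.75]
120 [ 0.487 -0.164  0.18 ] [ 0.487 -0.132  0.18 ]
132 [ 0.492 -0.165  0.18 ] [ 0.492 -0.132  0.181]
144 [ 0.496 -0.165  0.18 ] [ 0.496 -0.132  0.18 ]
156 [ 0.501 -0.165  0.18 ] [ 0.5   -0.132  0.182]
168 [ 0.505 -0.165  0.18 ] [ 0.505 -0.132  0.18 ]
180 [ 0.556 -0.192  0.001] [ 0.556 -0.102  0.001]
192 [ 0.559 -0.188  0.034] [ 0.559 -0.107  0.035]
204 [ 0.559 -0.183  0.067] [ 0.559 -0.112  0.067]
216 [ 0.562 -0.181  0.085] [ 0.562 -0.114  0.085]
228 [ 0.571 -0.181  0.086] [ 0.572 -0.114  0.084]
240 [ 0.618 -0.194  0.01 ] [ 0.619 -0.1    0.009]
252 [ 0.633 -0.195  0.01 ] [ 0.633 -0.099  0.01 ]
264 [ 0.647 -0.195  0.01 ] [ 0.648 -0.098  0.009]
276 [ 0.663 -0.196  0.01 ] [ 0.664 -0.097  0.009]
288 [ 0.55  -0.166  0.191] [ 0.551 -0.13   0.19 ]
```

The green lid is level at z 0.180. I'll retreat clear and check both tins.

Run:
```python
from bench import robot,effector,telemetry,cams
from h import *
robot.move_l(W(.62,-.148,.145),velocity=.1)
robot.move_l(W(.62,-.148,.30),velocity=.15)
robot.movep(W(.60,.02,.32),R)
robot.pause(.5)
s=telemetry.get_state();print(s["time_s"],s["ft_force"].round(2))
P=loc(cloud(cams.camera("scene")))
for n,a,b in(("y",.03,.18),("g",-.22,-.08)):
    q=P[(P[...,2]>.13)&(P[...,2]<.19)&(P[...,1]>a)&(P[...,1]<b)&(P[...,0]>.42)&(P[...,0]<.53)]
    print(n,len(q),np.percentile(q,[2,50,98],axis=0).round(3) if len(q) else 0)
cv2.imwrite('pics/l.png',cams.camera("scene")["frame"][:,:,::-1])
```

```text
28.5833 [ 0.19 -0.28  0.22]
y 1769 [[0.448 0.058 0.134]
 [0.48  0.108 0.149]
 [0.507 0.155 0.152]]
g 0 0
```

View pics/l.png

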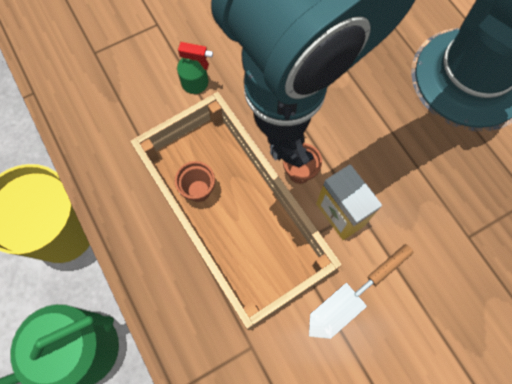

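The yellow tin stands upright at (350,200), with both pots, the trowel and the sprayer in place. The arm hides the green tin in this view, so I'll check it from the top camera and hand in if it is good.

Run:
```python
from bench import robot,effector,telemetry,cams
from h import *
robot.movep(W(.58,.12,.32),R)
robot.pause(.3)
P=loc(cloud(cams.camera("top")))
q=P[(P[...,2]>.16)&(P[...,2]<.19)&(P[...,1]>-.22)&(P[...,1]<-.08)&(P[...,0]>.42)&(P[...,0]<.6)]
print(len(q),np.percentile(q,[2,50,98],axis=0).round(3))
ok=len(q)>800 and abs(np.median(q[:,2])-.181)<.006 and q[:,0].ptp()<.09 if hasattr(q,'ptp') else len(q)>800 and abs(np.median(q[:,2])-.181)<.006 and np.ptp(q[:,0])<.09
print(ok,telemetry.get_state()["time_s"])
if ok: print(robot.finish_job())
```

```text
1630 [[ 0.448 -0.198  0.178]
 [ 0.477 -0.149  0.182]
 [ 0.506 -0.1    0.185]]
True 29.525
the job is handed in; nothing more can be done
None
```

Job handed in at about 30 s: the last camera checks showed both tins upright with their foot edges within about 10 mm of the start, and the pots, sprayer and trowel looked undisturbed; the judge's verdict was not shown.

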